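# Load an axle block with spacers, unclamp it and rack it

## Robot

A 6-joint arm with a two-finger parallel gripper is mounted at the origin on the work surface. World frame = base frame: x ahead of the robot, y to its left, z up, the work surface at z = 0. Lengths are in m, angles in rad, forces in N, time in s.
With the tool pointing down it reaches from about 0.35 to 0.925 m from the base axis. Payload 6.4 kg.
Tool frame: the origin (TCP) lies at the very end of the fingers, on their centre line; the grasp point (between the pads) lies 19 mm behind it; y points along the fingers, z is the direction in which the jaws open and shut, and the axes are right-handed (so a half turn about y gives the same grasp; the last joint's range is limited). The gripper opens to 94 mm and grips with 3 to 60 N. Pads are 16 mm wide; open, the fingers measure 119 mm over their backs; the gripper's body (75 mm by 177 mm) begins 78 mm behind the grasp point.
Start: joints at [1.167, 0.245, 1.558, -0, 1.339, -0.174], TCP at [0.148, 0.633, 0.205] pointing down, gripper open.
Joint ranges: [-3.13, 3.13], [-1.02, 2.26], [0.13, 2.54], [-0.95, 4.09], [0.21, 2.88], [-2.74, 2.74]. Speed limits (rad/s): [2.57, 2.57, 3.14, 3.14, 3.14, 3.14].

## Interface

Orientations are given as a unit quaternion [w, x, y, z].
In Python, from plant import manip gives the robot as it stands. The module is installed in compiled form; this text tells all that it offers.
- The arm moves only by the tool carry_out, never from a script. Its arguments are lists of equal length, an entry for each row: "delta_pos": the shift along the world's x, y, z in mm, a list of three; "turn": the turn, a rotation vector about the world's x, y, z in rad, a list of three; "grip": the gripper's target within -1 to 1 (shut at 1, half-way at 0, fully open at -1). A call has 1 to 10 rows; each row is the pose to reach, as a shift and turn from the pose commanded when the call began; what a row does not reach only later rows make up. A row lasts 1/8 s, in which the tool goes at most 62.5 mm and 10.7 degrees, less where a joint would pass 70% of its speed; a pose out of reach is approached as far as the arm can. A call with a gripper value outside its range is refused whole. The fingers move at their own pace and stop on an object; "newtons" is the grip in N (left out, the last holds). Time passes only in rows, so rows that repeat a pose let the fingers close. It gives the time, the measured TCP pose, the force and the opening at its end, in the units of the state.
- manip.sense(): the state, without advancing time (a new reading comes with each control period).
- manip.get_image(name): name is "side" or "top" or "wrist"; returns the picture (400x640x3 uint8, red, green, blue); there is no depth.
- manip.camera_info(name): a dict with "K" (3x3 intrinsics, pixels), "world_to_cam" (4x4, takes a point from world to camera coordinates). Camera axes: x right, y up, looking along -z (the intrinsics and any distortion apply to the point x, -y, -z); pixel columns grow to the right and rows downward; lengths in m; the calibration is good to about 2 mm. A picture is of the moment at which its call begins: read the wrist's pose just before it. camera_info takes no time and is no camera call; for the wrist camera it gives the pose at the moment of the call.
- manip.hand_in(): hands the job in, once; it reports no verdict.
Trained networks look in the newest picture that a camera, given by its name, has taken for a name from the list of things; names that differ only in an ending like _2 or _b are one class to them, and where a whole thing is asked for, a point or a joint stands for the part that bears it (a point fixed in the world has none). Each returns a list of dicts, best first, with "confidence" (0 to 1); they miss things now and then, are a little off and sometimes report something else, mostly with a low value. They report only what shows in the picture. A call takes as long as a camera call. They do not tell look-alikes from the thing itself.
- manip.spot_in(name, camera): "at" ([x, y, z] in m, in world coordinates, good to about 4 mm: the middle of the surface that is visible of it).
The state is a dict: "t": time; "joint_positions": joint angles; "qvel": joint speeds; "effort": joint torques, N m; "tool_pos": TCP position; "eef_rot": TCP orientation; "wrist_force": force on the tool from outside, world axes, zero at the start; "ft_torque": the same for the moment, N m; "grip_width": finger opening in m.
Only numpy, scipy, OpenCV 4.12 (cv2) and the standard library are available. Lean on these libraries where they do the work, as an engineer would, in place of code of your own. Each camera call takes 0.05 s, during which the arm holds its last target.

## Task

Slide every spacer ring lying loose on the bench over the upright axle of the part clamped in the vise, the wide rings first and then the narrow ones on top. Then pull the vise jaw fully open, lift the loaded part out by the bare end of its axle, stand it upright in the free half of the tray beside the unit finished earlier, and push the empty vise jaw fully closed again. Leave everything else on the bench where it is, and keep the vise closed until all rings are on.

Things in the scene. Friction and masses are not known exactly. Their poses are not given: they have to be found in the camera images.
- vise: low blue vise bolted to the bench; bed 20 mm high, base 100 mm wide, x from -165 to +80 mm. Origin on the bench under the jaw gap's centre; x points from moving to fixed jaw, y along the jaws. Jaws 100 mm wide, tops 50 mm above the bench, 62 mm apart when closed (x = +-31 mm). A lip on the moving jaw hooks 6 mm over the part's foot: the part cannot be lifted until the jaw is opened.
- jaw (a joint): travel of the vise's moving jaw: 0 = closed on the part (against its stop), grows as the jaw slides along the vise's -x, to 0.045 m fully open. Stays where it is left; takes about 4 N to slide. There is no spring.
- jaw_grip (a point): grip point of the moving jaw's handle: an upright steel plate, 16 mm thick along the vise's x, 36 mm along y, 48 to 95 mm above the bench; the point is on its middle line, 80 mm above the bench, 100 mm from the vise origin along the vise's -x when closed. Moves with the jaw; axes as the vise's.
- carrier: the finished part in the vise: aluminium block, 0.4 kg, with an upright steel axle. Foot 60 x 50 x 14 mm, body 44 x 50 mm up to 55 mm, axle 18 mm in diameter from 55 to 123 mm, top chamfered. Origin: centre of the underside, z up the axle, x across the jaws, y along them (within 12 mm of their middle, can slide if pushed hard; 1 mm play in x). With all spacers on, 23 mm of axle stays bare.
- axle_top (a point): centre of the top end of the axle, 123 mm above the carrier's underside.
- wide1: wide spacer: plain flat aluminium ring, outer diameter 58 mm, hole 25 mm, 9 mm thick, about 55 g, lies flat on the bench at the start. Origin at the centre of the ring (mid-thickness, 4.5 mm above the bench when flat), z along the ring's axis. May be absent in some runs (None).
- wide2: wide spacer: plain flat aluminium ring, outer diameter 58 mm, hole 25 mm, 9 mm thick, about 55 g, lies flat on the bench at the start. Origin at the centre of the ring (mid-thickness, 4.5 mm above the bench when flat), z along the ring's axis. May be absent in some runs (None).
- narrow1: narrow spacer: plain flat aluminium ring, outer diameter 44 mm, hole 25 mm, 9 mm thick, about 30 g, lies flat on the bench at the start. Origin at the centre of the ring (mid-thickness, 4.5 mm above the bench when flat), z along the ring's axis. May be absent in some runs (None).
- narrow2: narrow spacer: plain flat aluminium ring, outer diameter 44 mm, hole 25 mm, 9 mm thick, about 30 g, lies flat on the bench at the start. Origin at the centre of the ring (mid-thickness, 4.5 mm above the bench when flat), z along the ring's axis. May be absent in some runs (None).
- narrow3: narrow spacer: plain flat aluminium ring, outer diameter 44 mm, hole 25 mm, 9 mm thick, about 30 g, lies flat on the bench at the start. Origin at the centre of the ring (mid-thickness, 4.5 mm above the bench when flat), z along the ring's axis. May be absent in some runs (None).
- tray: black open parts tray fixed to the bench, 250 x 120 x 22 mm, walls and floor 5 mm thick. Origin at the centre of its underside, x along its length. The half towards its +x holds a unit finished earlier; the half towards -x is free, its middle 60 mm from the origin.
- earlier_unit: bystander: a carrier with its spacers already on, the same block and axle, standing in the +x half of the tray. Origin at the centre of its underside, z up. Leave it alone.
- screw_dish: bystander: small steel dish, 60 mm across, 22 mm high, just beyond the spacers. Origin at the centre of its underside. Leave it alone.
- screwdriver: bystander: screwdriver 190 mm long lying left of the vise. Leave it alone.
- wrench: bystander: wrench 180 mm long lying at the right. Leave it alone.
- drill: bystander: green and black cordless drill lying on its side, left of the vise. Leave it alone.
- oil_bottle: bystander: white bottle 52 mm across, 150 mm tall, beyond the tray. Leave it alone.
- fork_clamp: bystander: dark steel block 70 x 50 x 50 mm at the left. Leave it alone.
There are look-alikes about, which are no part of the job. What is shaped like the carrier but yellow is not meant.

How it is judged:
On the way, in this order (a step that is already met when the one before it is completed fails the run):
1. every wide spacer present is down on the axle, no narrow one is on it yet, the vise still closed (horizontal distance between each of wide1, wide2 and carrier below 0.008 m and angle between the z axis of each of wide1, wide2 and the z axis of carrier, either way round below 0.12 rad and z of wide1 in the frame of carrier between 0.055 and 0.072 m and z of wide2 in the frame of carrier between 0.055 and 0.072 m and horizontal distance between each of narrow1, narrow2, narrow3 and carrier above 0.03 m and value of joint jaw below 0.006 m), for 0.2 s.
2. every narrow spacer present is on the axle above the wide ones, the vise still closed (horizontal distance between each of narrow1, narrow2, narrow3 and carrier below 0.008 m and angle between the z axis of each of narrow1, narrow2, narrow3 and the z axis of carrier, either way round below 0.12 rad and z of narrow1 in the frame of carrier between 0.064 and 0.102 m and z of narrow2 in the frame of carrier between 0.064 and 0.102 m and z of narrow3 in the frame of carrier between 0.064 and 0.102 m and value of joint jaw below 0.006 m), for 0.2 s.
3. the vise jaw is open by more than 20 mm with the loaded part still in the vise (value of joint jaw above 0.02 m and z of carrier in the frame of vise below 0.03 m), for 0.2 s.
4. the part is lifted clear of the vise (z of carrier in the frame of vise above 0.06 m), for 0.1 s.
5. the part stands upright in the tray (x of carrier in the frame of tray between -0.11 and 0.11 m and y of carrier in the frame of tray between -0.05 and 0.05 m and z of carrier in the frame of tray below 0.012 m and angle between carrier's own z axis and vertical below 0.08 rad and linear speed of carrier below 0.02 m/s), for 0.2 s.
6. the vise jaw is pushed closed again (value of joint jaw below 0.006 m), for 0.2 s.
At the end, for the whole second after the job is handed in: All present spacers lie on the axle (within 8 mm, flat within 0.12 rad), wide below narrow; the part stands in the tray on its floor (within 7 mm), tilted under 0.08 rad, at rest; the jaw is within 6 mm of closed (all of step 2 and all of step 5 and horizontal distance between each of wide1, wide2 and carrier below 0.008 m and angle between the z axis of each of wide1, wide2 and the z axis of carrier, either way round below 0.12 rad and z of wide1 in the frame of carrier between 0.055 and 0.072 m and z of wide2 in the frame of carrier between 0.055 and 0.072 m and linear speed of each of wide1, wide2, narrow1, narrow2, narrow3 below 0.03 m/s); the robot touches nothing.
It fails at once if a tool or other thing lying about is pushed aside by more than 40 mm (distance of any of screw_dish, screwdriver, wrench, drill, oil_bottle, fork_clamp from where it was at the start of the episode above 0.04 m).
It fails at once if the earlier unit is moved by more than 20 mm or tipped (distance of earlier_unit from where it was at the start of the episode above 0.02 m or angle between earlier_unit's own z axis and vertical above 0.3 rad).
It fails at once if the loaded part is tipped over (angle between carrier's own z axis and vertical above 0.6 rad).
Of wide1, wide2 only 1 to 2 are there at a start; the rules pass over those that are not, and their reading is None.
Of narrow1, narrow2, narrow3 only 2 to 3 are there at a start; the rules pass over those that are not, and their reading is None.
At some moment in a run one of wide1, wide2, narrow1, narrow2, narrow3 may be knocked a few centimetres aside while the robot is not near it.
It also fails if it takes over 210 s, if anything falls off the work surface, if the arm or the gripper's body presses on something with over 40 N, if the wrist force passes 120 N, or if a joint passes its speed limit or range.

## Working session

There is one attempt and no reset: what is moved stays moved. The work goes in short steps, Python scripts to look and compute and a tool call to move; the robot and the scene stay as the last step left them, time stands still between calls to the robot, and variables do not carry over. Pictures are saved under pics/ and viewed, and the job is handed in when it is done.

Besides the shell and the picture viewer there is one more tool, called after "Emit:" as name(argument=value, ...) on one line, values as JSON. carry_out: Moves the arm, as the interface text tells. Its arguments: {"type":"object","properties":{"delta_pos":{"type":"array"},"turn":{"type":"array"},"grip":{"type":"array"},"newtons":{"type":"number"}},"required":["delta_pos","turn","grip"]}

```bash
mkdir -p pics; ls; cat > h.py <<'E'
from plant import manip
import numpy as np, cv2
def save(cam,name,crop=None,scale=1):
    im=manip.get_image(cam)
    b=cv2.cvtColor(im,cv2.COLOR_RGB2BGR)
    if crop: x0,y0,x1,y1=crop; b=b[y0:y1,x0:x1]
    if scale!=1: b=cv2.resize(b,None,fx=scale,fy=scale,interpolation=cv2.INTER_CUBIC)
    cv2.imwrite('pics/'+name,b); return im
def ray(cam,uv,z,info=None):
    i=info or manip.camera_info(cam); K=np.array(i['K']); T=np.array(i['world_to_cam'])
    p=np.linalg.inv(K)@np.array([uv[0],uv[1],1.]); d=np.array([p[0],-p[1],-p[2]])
    R=T[:3,:3]; c=-R.T@T[:3,3]; w=R.T@d
    return c+w*(z-c[2])/w[2]
def proj(cam,P,info=None):
    i=info or manip.camera_info(cam); K=np.array(i['K']); T=np.array(i['world_to_cam'])
    q=T[:3,:3]@np.array(P)+T[:3,3]; q=np.array([q[0],-q[1],-q[2]]); u=K@q; return u[:2]/u[2]
E
python3 - <<'E'
from h import *
print(manip.sense())
for c in ['side','top','wrist']:
    save(c,c+'0.png'); i=manip.camera_info(c); print(c,{k:(np.round(v,4).tolist() if k in('K','world_to_cam') else v) for k,v in i.items()})
for n in ['wide1','narrow1','carrier','axle_top','jaw_grip','tray','earlier_unit','vise']:
    for c in ['top','side']:
        r=manip.spot_in(n,c); print(n,c,[(np.round(d['at'],4).tolist(),round(d['confidence'],2)) for d in r])
E
```

```text
pics
{'t': 0.0, 'joint_positions': array([ 1.16690596e+00,  2.45792403e-01,  1.55899000e+00, -2.56924078e-05,
        1.33870241e+00, -1.74070757e-01]), 'qvel': array([ 2.12821264e-03,  5.40041692e-04, -6.17498898e-05, -4.62810353e-04,
       -3.82338596e-04, -6.83430443e-04]), 'effort': array([ 1.43316476e-03, -4.15847647e+01, -3.14597154e+01,  6.85430830e-02,
        3.32910125e-02, -1.59185943e-04]), 'tool_pos': array([0.14781618, 0.63235775, 0.20437214]), 'eef_rot': array([-0.70179967,  0.70308719, -0.08125486,  0.08089052]), 'wrist_force': array([-0.57636788,  0.41155387,  1.39013376]), 'ft_torque': array([-0.02222723, -0.00297568,  0.0294706 ]), 'grip_width': 0.09357776311308416}
side {'K': [[457.263, 0.0, 321.5229], [0.0, 457.263, 202.6888], [0.0, 0.0, 1.0]], 'world_to_cam': [[0.9617, -0.2739, -0.009, -0.5107], [0.18, 0.6065, 0.7744, -0.1969], [-0.2067, -0.7464, 0.6326, -1.3509], [0.0, 0.0, 0.0, 1.0]]}
top {'K': [[434.6372, 0.0, 324.7154], [0.0, 434.6372, 202.2168], [0.0, 0.0, 1.0]], 'world_to_cam': [[-0.0047, -0.9997, 0.0232, -0.0283], [0.9814, -0.0002, 0.1917, -0.536], [-0.1
[... 911 characters left out ...]
.65), ([0.5788, 0.3223, 0.0578], 0.64), ([0.4341, 0.0257, 0.0504], 0.5), ([0.4162, 0.3959, 0.0216], 0.21)]
axle_top side [([0.5799, 0.3197, 0.0445], 0.88), ([0.7165, 0.0753, 0.0493], 0.87), ([0.5641, 0.145, 0.074], 0.77), ([0.4422, 0.0137, 0.0491], 0.59)]
jaw_grip top [([0.5074, 0.1637, 0.0506], 0.63), ([0.5115, 0.1643, 0.0355], 0.36)]
jaw_grip side [([0.5662, 0.1452, 0.0701], 0.37)]
tray top [([0.5135, -0.3047, 0.0009], 0.95)]
tray side [([0.5122, -0.3093, 0.006], 0.58)]
earlier_unit top [([0.6041, -0.1388, 0.0085], 0.3)]
earlier_unit side [([0.587, -0.3109, 0.0686], 0.9), ([0.3301, 0.454, 0.039], 0.42)]
vise top [([0.5066, 0.1624, 0.038], 0.57)]
vise side [([0.5069, 0.1439, 0.0345], 0.95)]
```

View pics/top0.png

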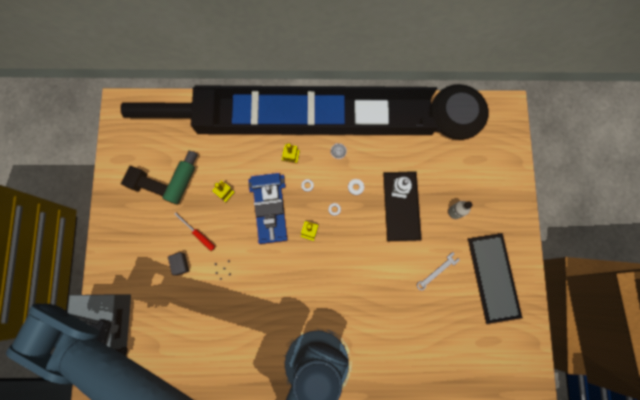

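View pics/side0.png

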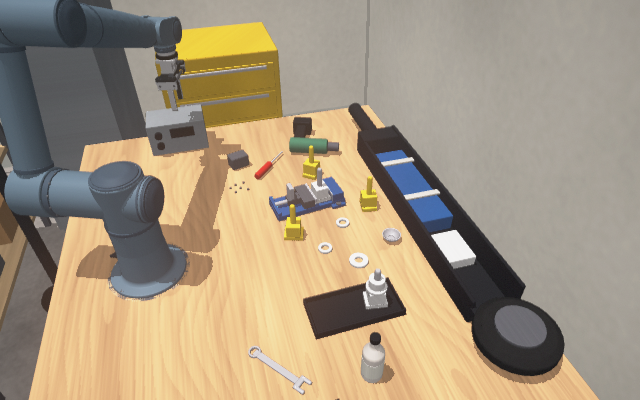

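View pics/wrist0.png

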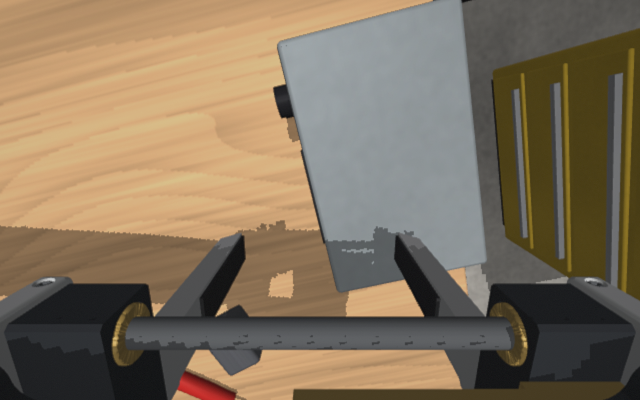

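Top picture: the clamped grey part is at about (268,190) and yellow look-alikes are at (290,153), (223,190) and (310,230). The rings are wide (356,187) and narrow (307,185) and (334,210). The tray is at (402,206) with the finished unit at (402,186). I'll confirm these in one enlarged crop.

```bash
python3 - <<'E'
from h import *
save('top','top1.png',(235,135,435,260),4)
save('side','side1.png',(255,150,415,270),5)
for uv,z in [((307,185),.009),((334,210),.009),((356,187),.009)]: print(ray('top',uv,z))
E
```

```text
[0.60724293 0.0326159  0.009     ]
[ 0.51614985 -0.0634885   0.009     ]
[ 0.60000222 -0.14332908  0.009     ]
```

View pics/top1.png

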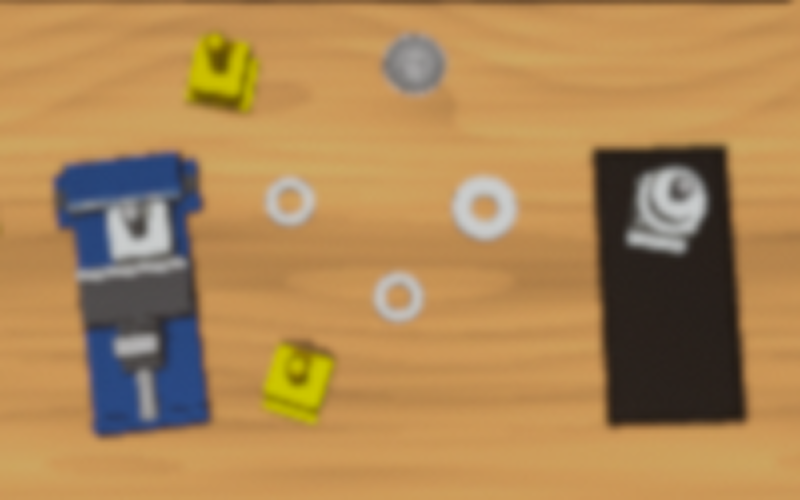

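View pics/side1.png

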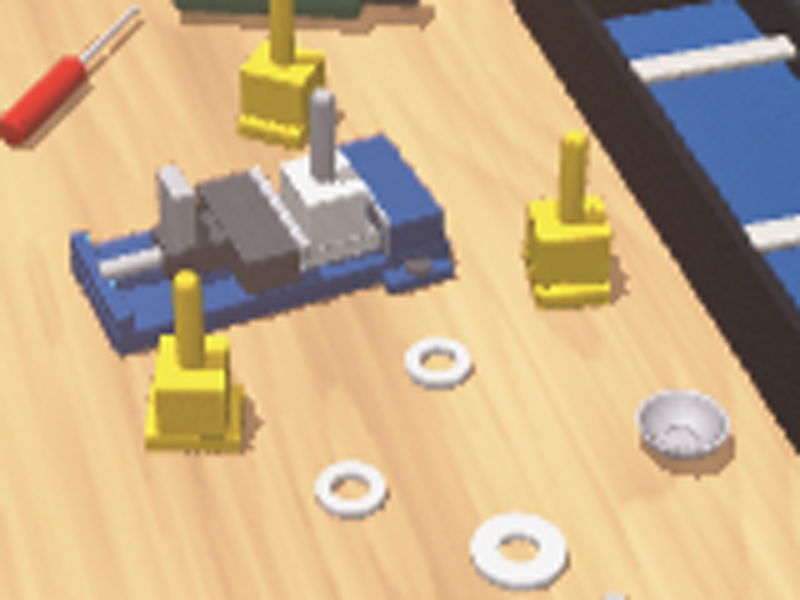

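```bash
cat >> h.py <<'E'
from scipy.spatial.transform import Rotation as Ro
def tool():
    s=manip.sense(); q=s['eef_rot']; return s['tool_pos'],Ro.from_quat([q[1],q[2],q[3],q[0]]).as_matrix(),s
E
python3 - <<'E'
from h import *
p,R,s=tool(); print(p,'\n',R.round(3))
i=manip.camera_info('wrist');T=np.array(i['world_to_cam']);c=-T[:3,:3].T@T[:3,3];print('cam',c, 'in tool',R.T@(c-p),'look in tool',R.T@(-T[2,:3]))
# triangulate handle & axle from side+top
print(manip.sense()['t'])
E
```

```text
[0.14806654 0.63292595 0.20548151] 
 [[ 0.974  0.     0.228]
 [-0.228  0.     0.974]
 [ 0.    -1.     0.   ]]
cam [0.07308899 0.65053825 0.38472312] in tool [-7.70163355e-02 -1.79242461e-01  7.36755762e-05] look in tool [2.66420100e-01 9.63856891e-01 4.74144644e-04]
1.05
```

Emit:
carry_out(delta_pos=[[352,-533,60],[352,-533,60],[352,-533,60],[352,-533,60],[352,-533,60],[352,-533,60],[352,-533,60],[352,-533,60],[352,-533,60],[352,-533,60]], turn=[[0,0,0.3],[0,0,0.3],[0,0,0.3],[0,0,0.3],[0,0,0.3],[0,0,0.3],[0,0,0.3],[0,0,0.3],[0,0,0.3],[0,0,0.3]], grip=[-1,-1,-1,-1,-1,-1,-1,-1,-1,-1])

```text
t: 2.3
tool_pos: [0.4919, 0.1118, 0.2645]
eef_rot: [0.707, -0.707, -0.025, 0.024]
wrist_force: [0.5, -0.0, -0.3]
grip_width: 0.0942
```

Emit:
carry_out(delta_pos=[[0,0,0],[0,0,0],[0,0,0],[0,0,0],[0,0,0]], turn=[[0,0,0],[0,0,0],[0,0,0],[0,0,0],[0,0,0]], grip=[-1,-1,-1,-1,-1])

```text
t: 2.92
tool_pos: [0.4906, 0.1144, 0.2639]
eef_rot: [-0.707, 0.707, 0.025, -0.025]
wrist_force: [-0.6, -0.5, 0.3]
grip_width: 0.0938
```

```bash
python3 - <<'E'
from h import *
p,R,s=tool(); print(p,R.round(3).tolist(),s['t'])
i=manip.camera_info('wrist'); save('wrist','w1.png')
np.save('w1T.npy',i['world_to_cam'])
for n in ['wide1','narrow1','axle_top','jaw_grip']:
    r=manip.spot_in(n,'wrist'); print(n,[(np.round(d['at'],4).tolist(),round(d['confidence'],2)) for d in r])
E
```

```text
[0.4906232  0.11442631 0.26392108] [[0.997, 0.0, -0.072], [0.072, -0.0, 0.997], [0.0, -1.0, -0.0]] 2.925
wide1 [([0.5999, -0.1437, 0.0079], 0.79), ([0.4975, 0.1624, 0.0418], 0.43)]
narrow1 [([0.6057, 0.0323, 0.0083], 0.76), ([0.5229, -0.0582, 0.0081], 0.58)]
axle_top [([0.5589, 0.1543, 0.0756], 0.84), ([0.5775, 0.3227, 0.0538], 0.81), ([0.6986, 0.0978, 0.0277], 0.75)]
jaw_grip []
```

View pics/w1.png

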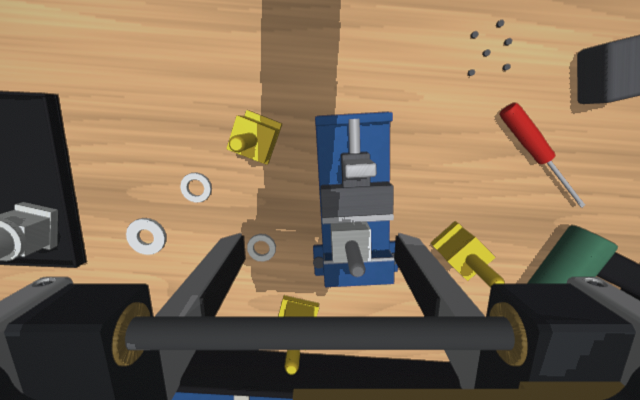

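The wrist picture shows the wide ring at (146,237), narrow rings at (196,187) and (261,248), the axle top near (357,270) and the handle top near (360,170). I'll enlarge it to measure.

```bash
python3 - <<'E'
from h import *
im=cv2.imread('pics/w1.png')
cv2.imwrite('pics/w1c.png',cv2.resize(im[105:295,300:420],None,fx=3,fy=3,interpolation=cv2.INTER_CUBIC))
info={'K':manip.camera_info('wrist')['K'],'world_to_cam':np.load('w1T.npy')}
hsv=cv2.cvtColor(im,cv2.COLOR_BGR2HSV)
for nm,(x,y),r in [('wide',(146,237),30),('nA',(196,187),22),('nB',(261,248),20)]:
    sub=hsv[y-r:y+r,x-r:x+r]; m=(sub[...,1]<45)&(sub[...,2]>90)
    n,l,st,ce=cv2.connectedComponentsWithStats(m.astype(np.uint8))
    k=1+np.argmax(st[1:,4]); ys,xs=np.nonzero(l==k)
    c,_=cv2.findContours((l==k).astype(np.uint8),cv2.RETR_EXTERNAL,cv2.CHAIN_APPROX_NONE)
    e=cv2.fitEllipse(max(c,key=len)); uv=np.array(e[0])+[x-r,y-r]
    print(nm,st[k],uv,e[1],ray('wrist',uv,.006,info))
E
```

```text
wide [ 10  11  40  37 959] [145.48877144 235.95894623] (34.77460861206055, 39.26902770996094) [ 0.60387682 -0.14128848  0.006     ]
nA [  6   8  31  29 516] [195.39291954 187.10405159] (27.936744689941406, 30.746854782104492) [ 0.52238698 -0.0632892   0.006     ]
nB [  6   6  29  27 447] [261.04704475 247.25356483] (26.374452590942383, 28.031015396118164) [0.60975176 0.03368192 0.006     ]
```

View pics/w1c.png

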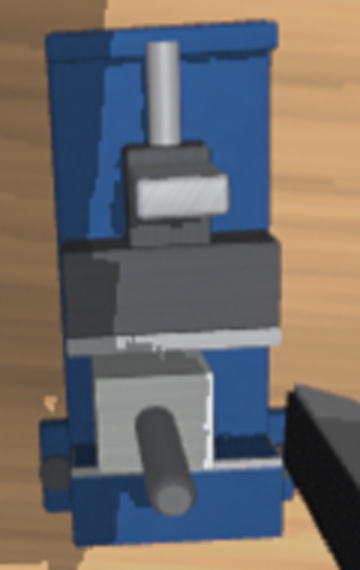

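```bash
python3 - <<'E'
from h import *
info={'K':manip.camera_info('wrist')['K'],'world_to_cam':np.load('w1T.npy')}
w=lambda u,v,z: ray('wrist',(300+u/3,105+v/3),z,info).round(4)
print('axle143',w(174,494,.143),'axle123',w(174,494,.123),'side143',ray('side',(319.4,168.6),.143),'side123',ray('side',(319.4,168.6),.123))
print('handle',w(183,196,.095))
for a,b,z in [((73,470),(283,460),.05),((66,350),(281,333),.05),((62,242),(279,236),.05)]:
    A=w(*a,z);B=w(*b,z);d=B-A;print(A,B,np.linalg.norm(d),'yaw y-axis minus 90deg',np.arctan2(-d[0],d[1]))
A=w(47,36,.02);B=w(73,540,.05);print(A,B)
print('body corners z075',w(97,377,.075),w(208,373,.075),w(97,468,.075),w(210,466,.075))
E
```

```text
axle143 [0.5669 0.1616 0.143 ] axle123 [0.5771 0.1651 0.123 ] side143 [0.56985798 0.15681817 0.143     ] side123 [0.57735998 0.18440414 0.123     ]
handle [0.4671 0.1603 0.095 ]
[0.6054 0.1298 0.05  ] [0.5933 0.2266 0.05  ] 0.09755331875441245 yaw y-axis minus 90deg 0.12435499454676144
[0.5469 0.1222 0.05  ] [0.532  0.2172 0.05  ] 0.09616137478218581 yaw y-axis minus 90deg 0.1555746837443265
[0.4978 0.1168 0.05  ] [0.4883 0.2103 0.05  ] 0.09398138113477582 yaw y-axis minus 90deg 0.10125679302997061
[0.4123 0.104  0.02  ] [0.6417 0.1326 0.05  ]
body corners z075 [0.5495 0.1353 0.075 ] [0.5444 0.182  0.075 ] [0.5915 0.1388 0.075 ] [0.587  0.1878 0.075 ]
```

Emit:
carry_out(delta_pos=[[111,-257,-20],[111,-257,-20],[111,-257,-20],[111,-257,-20],[111,-257,-20],[111,-257,-184],[111,-257,-184],[111,-257,-184],[111,-257,-184],[111,-257,-184]], turn=[[0,0,0],[0,0,0],[0,0,0],[0,0,0],[0,0,0],[0,0,0],[0,0,0],[0,0,0],[0,0,0],[0,0,0]], grip=[-1,-1,-1,-1,-1,-1,-1,-1,-1,-1])

```text
t: 4.42
tool_pos: [0.6033, -0.1439, 0.082]
eef_rot: [-0.706, 0.707, 0.026, -0.024]
wrist_force: [-0.3, -0.1, 0.3]
grip_width: 0.0941
```

```bash
python3 - <<'E'
from h import *
p,R,s=tool(); print(p,R.round(3).tolist(),s['t'],s['qvel'].round(3))
i=manip.camera_info('wrist'); save('wrist','w2.png')
print(proj('wrist',p,i),proj('wrist',[.602,-.143,.009],i))
im=cv2.imread('pics/w2.png');hsv=cv2.cvtColor(im,cv2.COLOR_BGR2HSV)
E
```

```text
[ 0.60332946 -0.14392041  0.08201253] [[0.998, 0.003, -0.07], [0.07, -0.001, 0.998], [0.003, -1.0, -0.001]] 4.425 [ 0.001 -0.022 -0.021 -0.002 -0.001  0.001]
[319.33438371 245.92125942] [320.61591508 210.27911897]
```

View pics/w2.png

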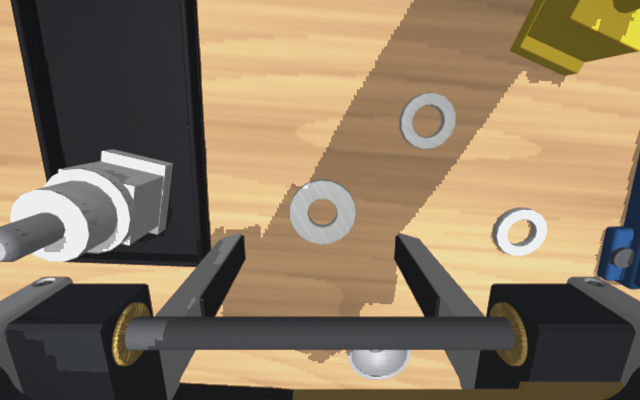

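The wide ring is centred at (322,212) between the fingertips. I'll lower, close and lift.

Emit:
carry_out(delta_pos=[[0,2.5,-40],[0,2.5,-70],[0,2.5,-78],[0,2.5,-78],[0,2.5,-78],[0,2.5,-78]], turn=[[0,0,0],[0,0,0],[0,0,0],[0,0,0],[0,0,0],[0,0,0]], grip=[-1,-1,-1,-1,0.2,0.2], newtons=20)

```text
t: 5.22
tool_pos: [0.603, -0.1413, 0.0034]
eef_rot: [-0.706, 0.707, 0.026, -0.024]
wrist_force: [1.0, 0.3, -0.6]
grip_width: 0.0776
```

Emit:
carry_out(delta_pos=[[0,0,0],[0,0,0],[0,0,0],[0,0,0],[0,0,0],[0,0,0]], turn=[[0,0,0],[0,0,0],[0,0,0],[0,0,0],[0,0,0],[0,0,0]], grip=[1,1,1,1,1,1], newtons=20)

```text
t: 5.98
tool_pos: [0.6021, -0.1409, 0.0021]
eef_rot: [-0.707, 0.707, 0.025, -0.025]
wrist_force: [-0.6, -0.6, 3.2]
grip_width: 0.0573
```

Emit:
carry_out(delta_pos=[[0,0,60],[0,0,120],[0,0,180],[-20,60,190],[-34,120,190],[-34,180,190],[-34,240,190],[-34,240,190],[-34,240,190]], turn=[[0,0,0],[0,0,0],[0,0,0],[0,0,0],[0,0,0],[0,0,0],[0,0,0],[0,0,0],[0,0,0]], grip=[1,1,1,1,1,1,1,1,1])

```text
t: 7.1
tool_pos: [0.5677, 0.0988, 0.1913]
eef_rot: [-0.707, 0.707, 0.025, -0.025]
wrist_force: [-0.7, 0.0, -1.5]
grip_width: 0.0573
```

```bash
cat >> h.py <<'E'
def wmeas(name,z_axle=.143):
    p,R,s=tool(); i=manip.camera_info('wrist'); save('wrist',name)
    np.save('T_'+name[:-4]+'.npy',np.array(i['world_to_cam']))
    print('tcp',p.round(4),'t',s['t'],'w',s['grip_width'],'F',s['wrist_force'].round(1))
    print('tcp px',proj('wrist',p,i)); return p,R,i
E
python3 - <<'E'
from h import *
p,R,i=wmeas('w3.png'); print(proj('wrist',[.568,.160,.143],i))
E
```

```text
tcp [0.5677 0.0988 0.1913] t 7.1 w 0.05729562476908627 F [-0.7  0.  -1.5]
tcp px [319.32104453 245.94874741]
[397.33224331 226.82509636]
```

View pics/w3.png

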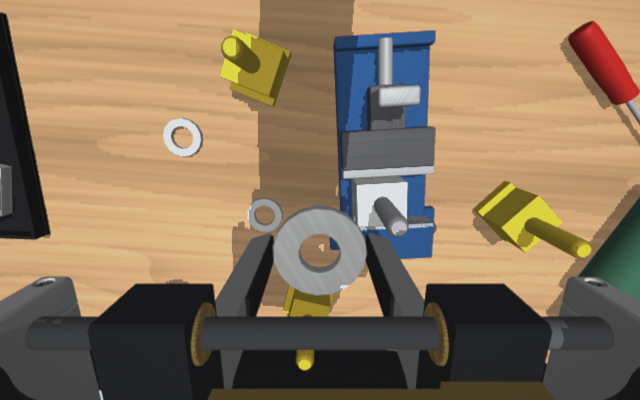

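```bash
python3 - <<'E'
from h import *
im=cv2.imread('pics/w3.png')
a=cv2.resize(im[200:300,265:435],None,fx=4.7,fy=4.7,interpolation=cv2.INTER_CUBIC); cv2.imwrite('pics/w3c.png',a)
E
```

```text
(no output)
```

View pics/w3c.png

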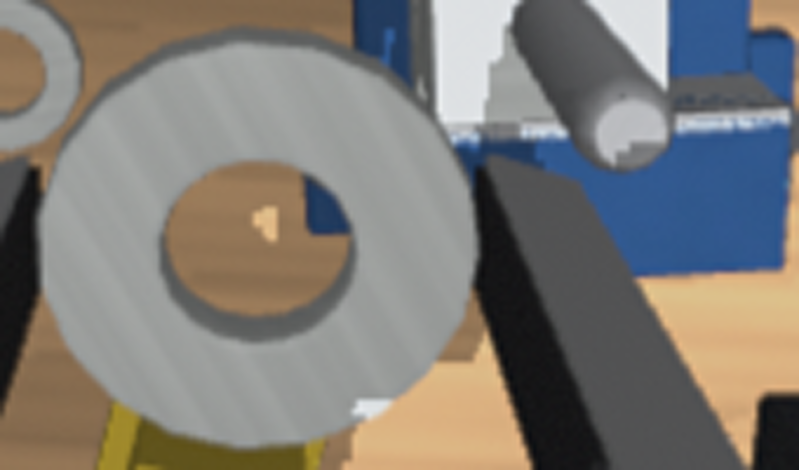

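```bash
python3 - <<'E'
from h import *
i={'K':manip.camera_info('wrist')['K'],'world_to_cam':np.load('T_w3.npy')}
print('ring',ray('wrist',(320.1,252.6),.1983,i),'axle',ray('wrist',(399.5,227.5),.143,i))
E
```

```text
ring [0.56907855 0.09937756 0.1983    ] axle [0.56843474 0.16176968 0.143     ]
```

Emit:
carry_out(delta_pos=[[0,40,0],[-0.5,62.5,-10],[-0.5,62.5,-35],[-0.5,62.5,-35],[-0.5,62.5,-35]], turn=[[0,0,0],[0,0,0],[0,0,0],[0,0,0],[0,0,0]], grip=[1,1,1,1,1])

```text
t: 7.78
tool_pos: [0.5681, 0.1605, 0.1576]
eef_rot: [-0.707, 0.707, 0.024, -0.024]
wrist_force: [0.7, -0.0, -0.4]
grip_width: 0.0572
```

```bash
python3 - <<'E'
from h import *
p,R,i=wmeas('w4.png'); print(proj('wrist',[.568,.162,.143],i))
im=cv2.imread('pics/w4.png')
a=cv2.resize(im[195:305,250:390],None,fx=5,fy=5,interpolation=cv2.INTER_CUBIC); cv2.imwrite('pics/w4c.png',a)
save('side','s4.png',(280,120,370,210),6)
E
```

```text
tcp [0.5681 0.1605 0.1576] t 7.775 w 0.057204461653350955 F [ 0.7 -0.  -0.4]
tcp px [319.34171812 245.9578321 ]
[321.52717107 237.23167303]
```

View pics/w4c.png

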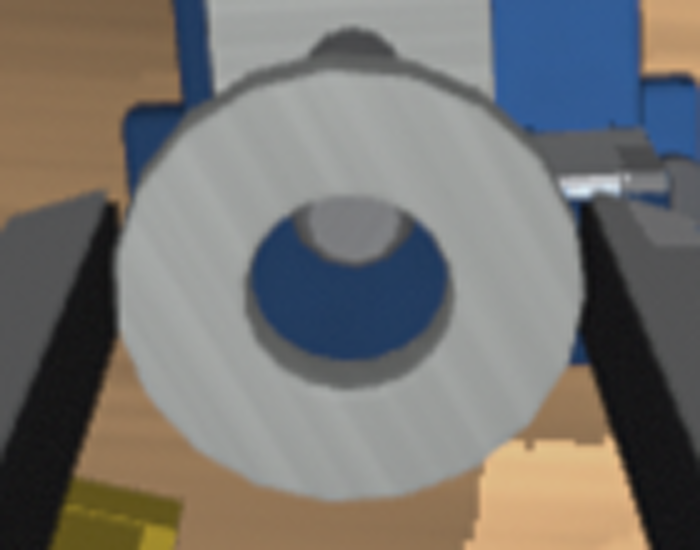

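View pics/s4.png

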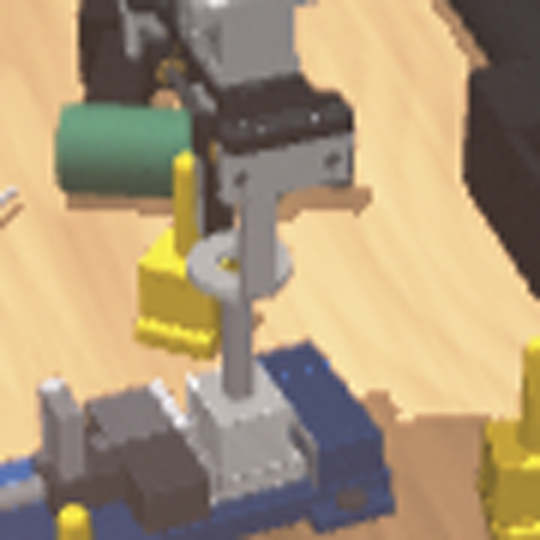

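```bash
python3 - <<'E'
from h import *
i={'K':manip.camera_info('wrist')['K'],'world_to_cam':np.load('T_w4.npy')}
print('ring',ray('wrist',(320.1,252.6),.1576+.007,i),'axle',ray('wrist',(320.9,238.6),.143,i),ray('wrist',(320.9,238.6),.146,i))
E
```

```text
ring [0.56944148 0.16108026 0.1646    ] axle [0.56901264 0.16164849 0.143     ] [0.56780766 0.16154795 0.146     ]
```

Emit:
carry_out(delta_pos=[[0,0.5,-15],[0,0.5,-30],[0,0.5,-50],[0,0.5,-70],[0,0.5,-77],[0,0.5,-77],[0,0.5,-77]], turn=[[0,0,0],[0,0,0],[0,0,0],[0,0,0],[0,0,0],[0,0,0],[0,0,0]], grip=[1,1,1,1,1,1,1])

```text
t: 8.75
tool_pos: [0.5681, 0.1623, 0.0806]
eef_rot: [0.707, -0.707, -0.025, 0.024]
wrist_force: [-0.3, -0.7, 0.0]
grip_width: 0.0572
```

Emit:
carry_out(delta_pos=[[0,0,-2],[0,0,-2],[0,0,-2],[0,0,-2],[0,0,20],[0,0,70],[0,0,120],[0,-40,140],[0,-40,140]], turn=[[0,0,0],[0,0,0],[0,0,0],[0,0,0],[0,0,0],[0,0,0],[0,0,0],[0,0,0],[0,0,0]], grip=[-0.6,-0.6,-0.6,-0.6,-0.8,-1,-1,-1,-1])

```text
t: 9.88
tool_pos: [0.5688, 0.1208, 0.2224]
eef_rot: [-0.707, 0.707, 0.026, -0.022]
wrist_force: [0.1, 0.9, -0.6]
grip_width: 0.094
```

```bash
python3 - <<'E'
from h import *
p,R,i=wmeas('w5.png')
save('side','s5.png',(255,150,415,270),5)
E
```

```text
tcp [0.5688 0.1208 0.2224] t 9.875 w 0.09400402307487514 F [ 0.1  0.9 -0.6]
tcp px [319.37007155 245.88769355]
```

View pics/w5.png

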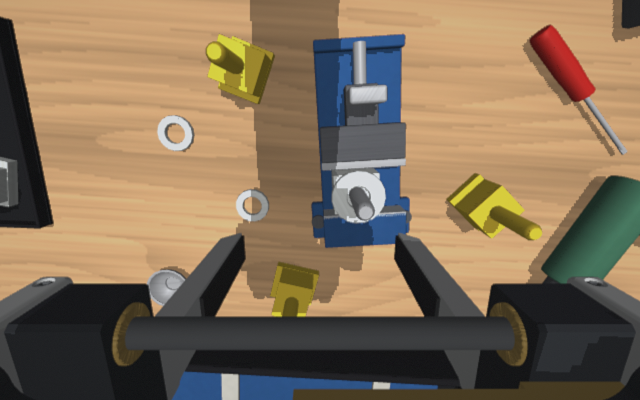

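View pics/s5.png

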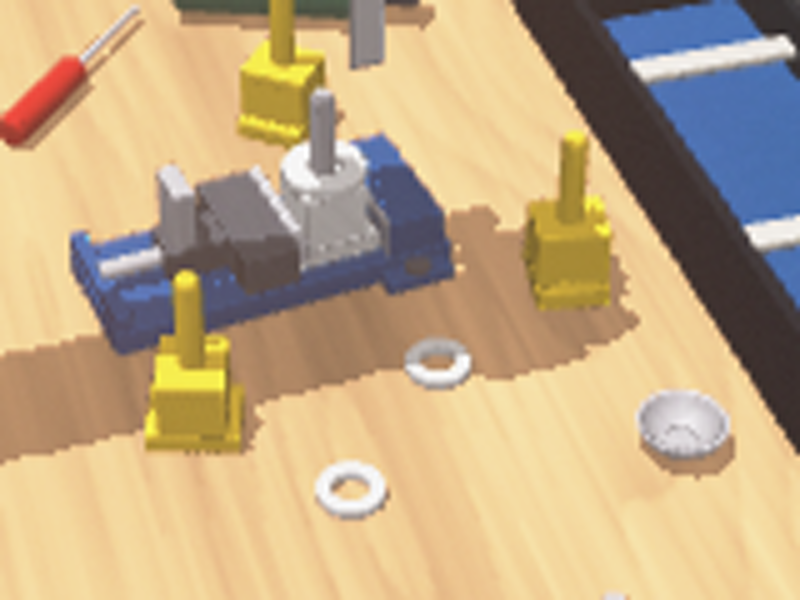

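The wide ring sits flat on the body. Next I'll take the narrow ring at wrist (252,205).

Emit:
carry_out(delta_pos=[[20,-50,0],[41,-87,0],[41,-87,-60],[41,-87,-120],[41,-87,-142],[41,-87,-142],[41,-87,-142]], turn=[[0,0,0],[0,0,0],[0,0,0],[0,0,0],[0,0,0],[0,0,0],[0,0,0]], grip=[-0.7,-0.7,-0.7,-0.7,-0.7,-0.7,-0.7])

```text
t: 10.85
tool_pos: [0.6091, 0.0357, 0.0787]
eef_rot: [-0.707, 0.707, 0.025, -0.025]
wrist_force: [0.3, -0.9, -0.4]
grip_width: 0.0801
```

```bash
cat >> h.py <<'E'
def ringfit(name,uv,r,z,vmin=90):
    info={'K':manip.camera_info('wrist')['K'],'world_to_cam':np.load('T_'+name[:-4]+'.npy')}
    im=cv2.imread('pics/'+name); hsv=cv2.cvtColor(im,cv2.COLOR_BGR2HSV); x,y=uv
    sub=hsv[y-r:y+r,x-r:x+r]; m=(sub[...,1]<45)&(sub[...,2]>vmin)
    n,l,st,ce=cv2.connectedComponentsWithStats(m.astype(np.uint8)); k=1+np.argmax(st[1:,4])
    c,_=cv2.findContours((l==k).astype(np.uint8),cv2.RETR_EXTERNAL,cv2.CHAIN_APPROX_NONE)
    e=cv2.fitEllipse(max(c,key=len)); c=np.array(e[0])+[x-r,y-r]
    print('ring px',c,e[1],'world',ray('wrist',c,z,info))
E
python3 - <<'E'
from h import *
p,R,i=wmeas('w6.png'); q=proj('wrist',[.6097,.0337,.007],i); print(q)
ringfit('w6.png',q.round().astype(int),38,.007)
E
```

```text
tcp [0.6091 0.0357 0.0787] t 10.85 w 0.0800985615953806 F [ 0.3 -0.9 -0.4]
tcp px [319.3601671  245.92902811]
[316.95219437 212.83785217]
ring px [316.64556122 212.55555725] (49.165279388427734, 50.0017204284668) world [0.60946781 0.03342221 0.007     ]
```

View pics/w6.png

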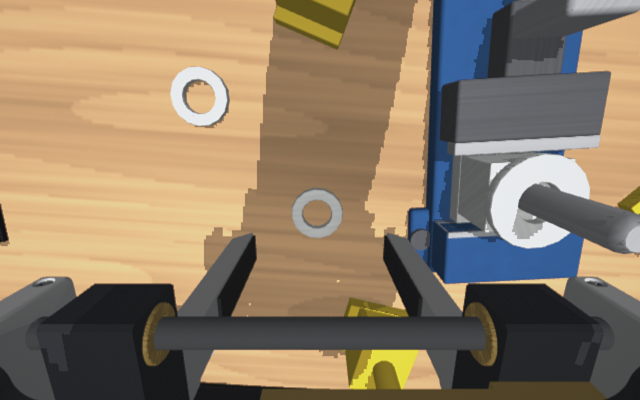

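Emit:
carry_out(delta_pos=[[1,-2,-40],[1,-2,-70],[1,-2,-75],[1,-2,-75],[1,-2,-75],[1,-2,-75],[1,-2,-75],[1,-2,-75],[1,-2,-75],[1,-2,-75]], turn=[[0,0,0],[0,0,0],[0,0,0],[0,0,0],[0,0,0],[0,0,0],[0,0,0],[0,0,0],[0,0,0],[0,0,0]], grip=[-0.7,-0.7,-0.7,-0.7,1,1,1,1,1,1], newtons=20)

```text
t: 12.15
tool_pos: [0.6096, 0.0332, 0.0032]
eef_rot: [-0.707, 0.707, 0.025, -0.025]
wrist_force: [-0.9, 0.5, 1.4]
grip_width: 0.0428
```

Emit:
carry_out(delta_pos=[[0,0,0],[0,0,60],[0,0,120],[0,0,180],[-20,40,180],[-41,80,180],[-41,126,170],[-41,126,155],[-41,126,155]], turn=[[0,0,0],[0,0,0],[0,0,0],[0,0,0],[0,0,0],[0,0,0],[0,0,0],[0,0,0],[0,0,0]], grip=[1,1,1,1,1,1,1,1,1])

```text
t: 13.28
tool_pos: [0.5672, 0.1587, 0.1558]
eef_rot: [-0.706, 0.707, 0.024, -0.026]
wrist_force: [0.4, -1.1, -0.2]
grip_width: 0.0431
```

```bash
python3 - <<'E'
from h import *
p,R,i=wmeas('w7.png'); print('axle px',proj('wrist',[.5688,.1617,.143],i), 'ring pred', proj('wrist',p+[.001,0,.005],i))
im=cv2.imread('pics/w7.png')
a=cv2.resize(im[195:305,250:390],None,fx=5,fy=5,interpolation=cv2.INTER_CUBIC); cv2.imwrite('pics/w7c.png',a)
E
```

```text
tcp [0.5672 0.1587 0.1558] t 13.275 w 0.04305955330652008 F [ 0.4 -1.1 -0.2]
tcp px [319.34672445 245.90932502]
axle px [323.72643978 240.83100869] ring pred [319.23011916 250.64682393]
```

View pics/w7c.png

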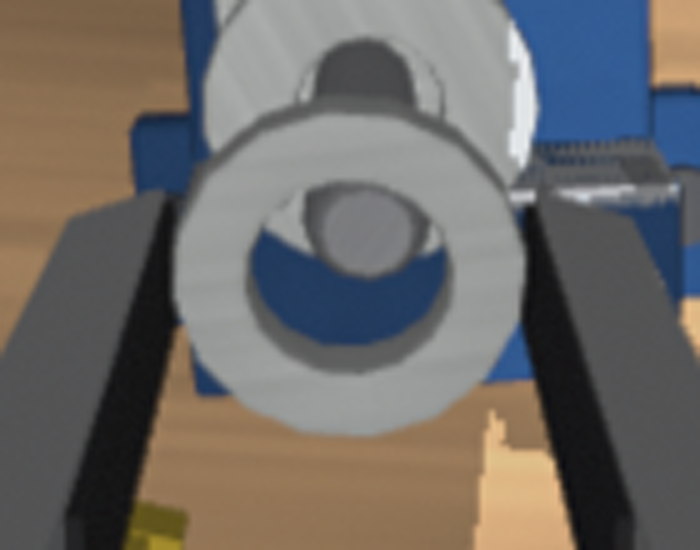

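```bash
python3 - <<'E'
from h import *
i={'K':manip.camera_info('wrist')['K'],'world_to_cam':np.load('T_w7.npy')}
print('ring',ray('wrist',(319.9,250.),.1558+.006,i),'axle',ray('wrist',(323.4,241.6),.143,i))
E
```

```text
ring [0.56733262 0.15899863 0.1618    ] axle [0.56936535 0.16152332 0.143     ]
```

Emit:
carry_out(delta_pos=[[2,2.5,0],[2,2.5,-15],[2,2.5,-30],[2,2.5,-50],[2,2.5,-67],[2,2.5,-67],[2,2.5,-67]], turn=[[0,0,0],[0,0,0],[0,0,0],[0,0,0],[0,0,0],[0,0,0],[0,0,0]], grip=[1,1,1,1,1,1,1])

```text
t: 14.2
tool_pos: [0.5707, 0.1617, 0.0911]
eef_rot: [-0.707, 0.707, 0.025, -0.025]
wrist_force: [-0.8, -0.0, 0.4]
grip_width: 0.0432
```

Emit:
carry_out(delta_pos=[[0,0,-2],[0,0,-2],[0,0,-2],[0,0,-2],[0,0,-2],[0,0,30],[0,0,80],[0,-40,110],[0,-90,130]], turn=[[0,0,0],[0,0,0],[0,0,0],[0,0,0],[0,0,0],[0,0,0],[0,0,0],[0,0,0],[0,0,0]], grip=[1,-0.4,-0.4,-0.4,-0.4,-0.7,-0.7,-0.7,-0.7])

```text
t: 15.32
tool_pos: [0.571, 0.0713, 0.2231]
eef_rot: [-0.707, 0.707, 0.027, -0.025]
wrist_force: [1.0, 0.2, 0.7]
grip_width: 0.0802
```

Emit:
carry_out(delta_pos=[[-20,-50,0],[-46,-135,-20],[-46,-135,-80],[-46,-135,-130],[-46,-135,-130],[-46,-135,-130]], turn=[[0,0,0],[0,0,0],[0,0,0],[0,0,0],[0,0,0],[0,0,0]], grip=[-0.7,-0.7,-0.7,-0.7,-0.7,-0.7])

```text
t: 16.08
tool_pos: [0.526, -0.0635, 0.0931]
eef_rot: [-0.706, 0.707, 0.026, -0.024]
wrist_force: [1.2, 0.5, 0.9]
grip_width: 0.0798
```

```bash
python3 - <<'E'
from h import *
p,R,i=wmeas('w8.png'); q=proj('wrist',[.5224,-.0633,.007],i); print(q)
ringfit('w8.png',q.round().astype(int),38,.007)
save('side','s8.png',(255,150,415,270),5)
E
```

```text
tcp [ 0.526  -0.0635  0.0931] t 16.075 w 0.0798163475878232 F [1.2 0.5 0.9]
tcp px [319.32968458 245.89811715]
[319.91797743 203.56311948]
ring px [319.83890915 203.07764053] (46.75691223144531, 47.79866409301758) world [ 0.5219564 -0.0634027  0.007    ]
```

View pics/w8.png

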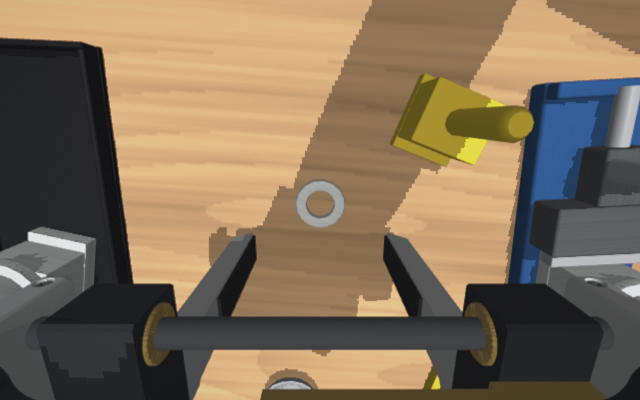

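View pics/s8.png

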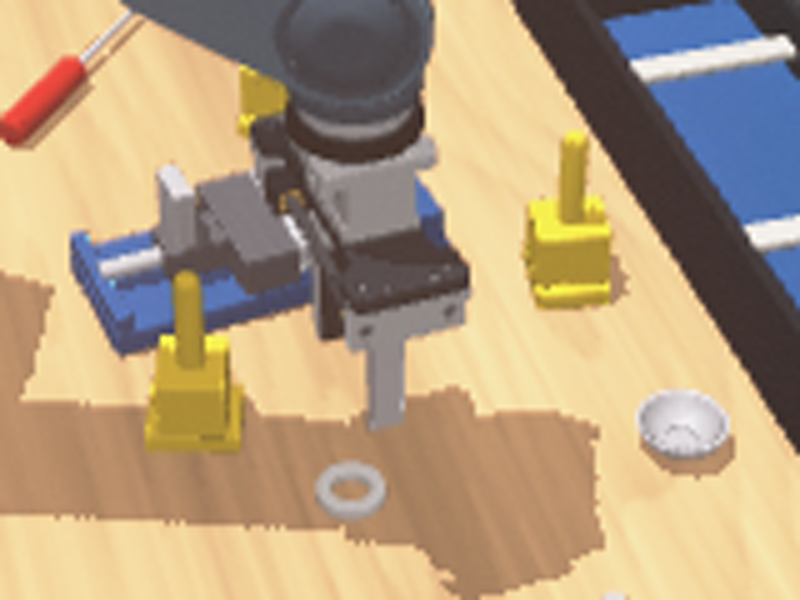

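Emit:
carry_out(delta_pos=[[-3.5,0,-50],[-3.5,0,-80],[-3.5,0,-89],[-3.5,0,-89],[-3.5,0,-89],[-3.5,0,-89],[-3.5,0,-89],[-3.5,0,-89],[-3.5,0,-89],[-3.5,0,-89]], turn=[[0,0,0],[0,0,0],[0,0,0],[0,0,0],[0,0,0],[0,0,0],[0,0,0],[0,0,0],[0,0,0],[0,0,0]], grip=[-0.7,-0.7,-0.7,-0.7,1,1,1,1,1,1], newtons=20)

```text
t: 17.42
tool_pos: [0.5211, -0.0634, 0.0021]
eef_rot: [-0.707, 0.707, 0.025, -0.025]
wrist_force: [-0.7, -0.6, 2.1]
grip_width: 0.0435
```

Emit:
carry_out(delta_pos=[[0,0,0],[0,0,60],[0,0,120],[0,0,180],[20,50,185],[47,100,185],[47,150,185],[47,200,175],[47,225,160],[47,225,155]], turn=[[0,0,0],[0,0,0],[0,0,0],[0,0,0],[0,0,0],[0,0,0],[0,0,0],[0,0,0],[0,0,0],[0,0,0]], grip=[1,1,1,1,1,1,1,1,1,1])

```text
t: 18.68
tool_pos: [0.5668, 0.163, 0.1551]
eef_rot: [-0.707, 0.707, 0.025, -0.027]
wrist_force: [-0.4, 0.0, -0.4]
grip_width: 0.0431
```

```bash
python3 - <<'E'
from h import *
p,R,i=wmeas('w9.png'); print('axle px',proj('wrist',[.569,.1617,.143],i), 'ring pred', proj('wrist',p+[.001,0,.005],i))
im=cv2.imread('pics/w9.png')
a=cv2.resize(im[195:305,250:390],None,fx=5,fy=5,interpolation=cv2.INTER_CUBIC); cv2.imwrite('pics/w9c.png',a)
E
```

```text
tcp [0.5668 0.163  0.1551] t 18.675 w 0.04312652265631346 F [-0.4  0.  -0.4]
tcp px [319.30613671 245.91259991]
axle px [317.11131263 241.66869417] ring pred [319.18702034 250.6574652 ]
```

View pics/w9c.png

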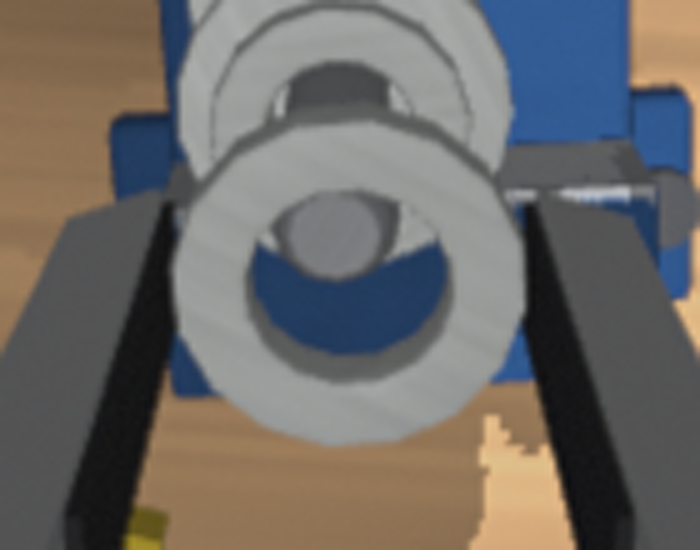

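```bash
python3 - <<'E'
from h import *
i={'K':manip.camera_info('wrist')['K'],'world_to_cam':np.load('T_w9.npy')}
print('ring',ray('wrist',(319.9,251.8),.1551+.0065,i),'axle',ray('wrist',(317,242.2),.143,i))
E
```

```text
ring [0.56784113 0.16344133 0.1616    ] axle [0.56938483 0.16165324 0.143     ]
```

Emit:
carry_out(delta_pos=[[1.5,-2,0],[1.5,-2,-15],[1.5,-2,-30],[1.5,-2,-45],[1.5,-2,-58],[1.5,-2,-58],[1.5,-2,-58]], turn=[[0,0,0],[0,0,0],[0,0,0],[0,0,0],[0,0,0],[0,0,0],[0,0,0]], grip=[1,1,1,1,1,1,1])

```text
t: 19.6
tool_pos: [0.5698, 0.1597, 0.0992]
eef_rot: [-0.707, 0.707, 0.025, -0.025]
wrist_force: [-0.2, -0.5, -0.8]
grip_width: 0.043
```

Emit:
carry_out(delta_pos=[[0,0,-2],[0,0,-2],[0,0,-2],[0,0,-2],[0,0,-2],[0,0,30],[0,0,80],[-50,0,130],[-100,0,140],[-100,0,140]], turn=[[0,0,0],[0,0,0],[0,0,0],[0,0,0],[0,0,0],[0,0,0],[0,0,0],[0,0,0],[0,0,0],[0,0,0]], grip=[1,-0.4,-0.4,-0.4,-0.4,-0.7,-0.7,-0.7,-0.7,-0.7])

```text
t: 20.85
tool_pos: [0.4678, 0.1601, 0.2408]
eef_rot: [0.707, -0.707, -0.027, 0.024]
wrist_force: [1.3, 0.1, 0.1]
grip_width: 0.0796
```

```bash
python3 - <<'E'
from h import *
p,R,i=wmeas('w10.png'); print(tool()[2]['joint_positions'].round(3))
im=cv2.imread('pics/w10.png')
save('side','s10.png',(265,130,365,220),7)
for n in ['wide1','narrow1']:
  r=manip.spot_in(n,'side'); print(n,[(np.round(d['at'],4).tolist(),round(d['confidence'],2)) for d in r])
E
```

```text
tcp [0.4678 0.1601 0.2408] t 20.85 w 0.0796381535297408 F [1.3 0.1 0.1]
tcp px [319.31242511 245.96500342]
[ 0.099 -0.157  1.91  -0.     1.386 -1.542]
wide1 [([0.5087, 0.1452, 0.0511], 0.63)]
narrow1 [([0.5672, 0.1391, 0.0584], 0.42), ([0.5677, 0.1459, 0.1022], 0.41), ([0.5598, 0.1462, 0.0853], 0.22), ([0.7305, -0.0753, 0.0148], 0.19)]
```

View pics/w10.png

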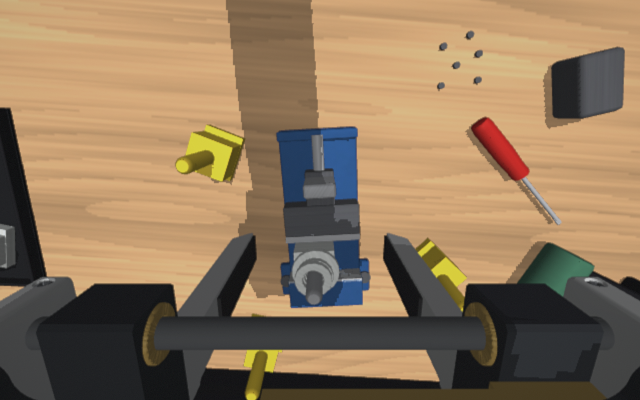

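View pics/s10.png

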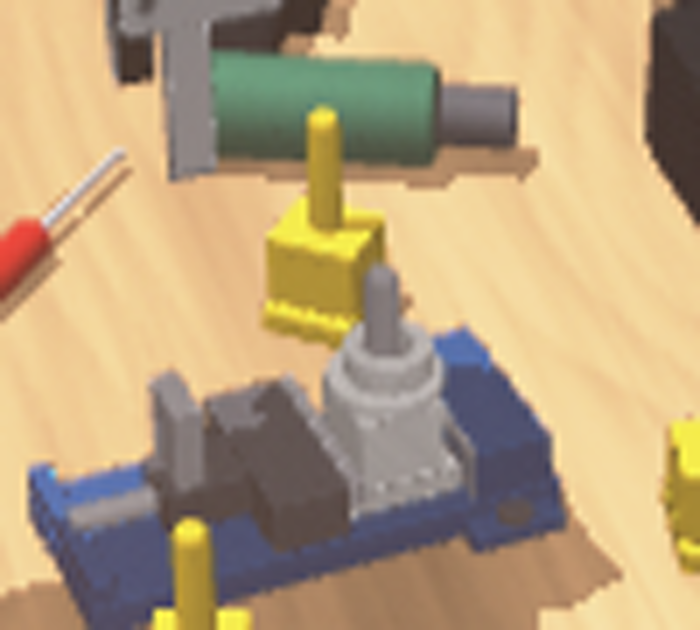

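Emit:
carry_out(delta_pos=[[0,0,-20],[0,0,-40],[0,0,-60],[0,0,-80],[0,0,-100],[0,0,-100],[0,0,-100],[0,0,-100],[0,0,-100],[0,0,-100]], turn=[[0,0,-0.18],[0,0,-0.36],[0,0,-0.54],[0,0,-0.72],[0,0,-0.9],[0,0,-1.08],[0,0,-1.26],[0,0,-1.44],[0,0,-1.52],[0,0,-1.52]], grip=[-0.4,-0.4,-0.4,-0.4,-0.4,-0.4,-0.4,-0.4,-0.4,-0.4])

```text
t: 22.3
tool_pos: [0.4699, 0.1595, 0.138]
eef_rot: [-0.529, 0.53, -0.469, 0.468]
wrist_force: [0.1, -0.6, -0.1]
grip_width: 0.0654
```

```bash
python3 - <<'E'
from h import *
p,R,i=wmeas('w11.png'); print(R.round(3).tolist())
print(proj('wrist',[.467,.160,.095],i),proj('wrist',[.5692,.1617,.143],i))
E
```

```text
tcp [0.4699 0.1595 0.138 ] t 22.3 w 0.06543132331073884 F [ 0.1 -0.6 -0.1]
tcp px [318.39148604 246.69662727]
[[0.121, -0.002, 0.993], [-0.993, -0.0, 0.121], [-0.0, -1.0, -0.002]]
[314.97665692 223.01285011] [477.86669402 264.90118171]
```

View pics/w11.png

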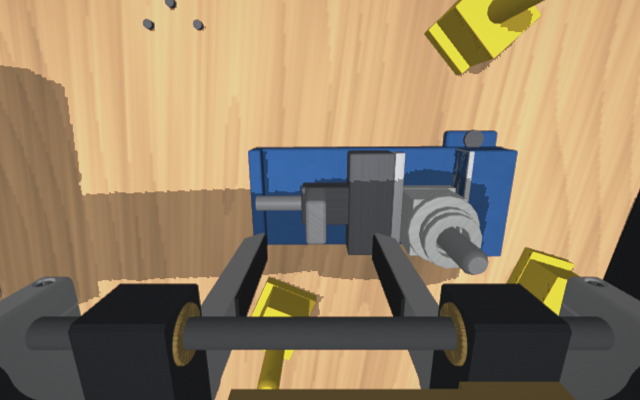

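Emit:
carry_out(delta_pos=[[-2,1,-30],[-2,1,-60],[-2,1,-74],[-2,1,-74],[-2,1,-74],[-2,1,-74],[-2,1,-74],[-2,1,-74],[-2,1,-74],[-2,1,-74]], turn=[[0,0,0],[0,0,0],[0,0,0],[0,0,0],[0,0,0],[0,0,0],[0,0,0],[0,0,0],[0,0,0],[0,0,0]], grip=[-0.4,-0.4,-0.4,-0.4,1,1,1,1,1,1], newtons=20)

```text
t: 23.6
tool_pos: [0.4672, 0.1607, 0.0649]
eef_rot: [-0.529, 0.53, -0.469, 0.469]
wrist_force: [-2.0, -0.1, 1.8]
grip_width: 0.0156
```

Emit:
carry_out(delta_pos=[[0,0,0],[0,0,0],[0,0,0]], turn=[[0,0,0],[0,0,0],[0,0,0]], grip=[1,1,1], newtons=40)

```text
t: 23.98
tool_pos: [0.4672, 0.1606, 0.0649]
eef_rot: [-0.529, 0.53, -0.469, 0.469]
wrist_force: [-3.9, -0.0, 3.4]
grip_width: 0.0158
```

Emit:
carry_out(delta_pos=[[-7,-0.8,0],[-14,-1.7,0],[-21,-2.5,0],[-28,-3.4,0],[-35,-4.2,0],[-41,-4.9,0],[-45,-5.4,0],[-45,-5.4,0],[-45,-5.4,0]], turn=[[0,0,0],[0,0,0],[0,0,0],[0,0,0],[0,0,0],[0,0,0],[0,0,0],[0,0,0],[0,0,0]], grip=[1,1,1,1,1,1,1,1,1])

```text
t: 25.1
tool_pos: [0.4231, 0.155, 0.0649]
eef_rot: [0.53, -0.529, 0.468, -0.47]
wrist_force: [8.5, -0.1, -7.7]
grip_width: 0.0159
```

Emit:
carry_out(delta_pos=[[1,0,0],[1,0,0],[1,0,0],[1,0,0],[1,0,50],[1,0,100],[40,5,130],[100,6,130],[120,6,130],[120,6,130]], turn=[[0,0,0],[0,0,0],[0,0,0],[0,0,0],[0,0,0],[0,0,0],[0,0,0],[0,0,0],[0,0,0],[0,0,0]], grip=[0,0,0,0,0,0,0,0,0,0])

```text
t: 26.35
tool_pos: [0.543, 0.1611, 0.1944]
eef_rot: [-0.529, 0.53, -0.469, 0.469]
wrist_force: [0.3, -0.3, 0.2]
grip_width: 0.0471
```

```bash
python3 - <<'E'
from h import *
p,R,i=wmeas('w12.png'); print(R.round(3).tolist())
print(proj('wrist',[.5692,.1617,.143],i))
E
```

```text
tcp [0.543  0.1611 0.1944] t 26.35 w 0.04710911557526635 F [ 0.3 -0.3  0.2]
tcp px [318.37033429 246.6812648 ]
[[0.12, -0.001, 0.993], [-0.993, -0.0, 0.12], [-0.0, -1.0, -0.001]]
[351.71157432 223.69465047]
```

View pics/w12.png

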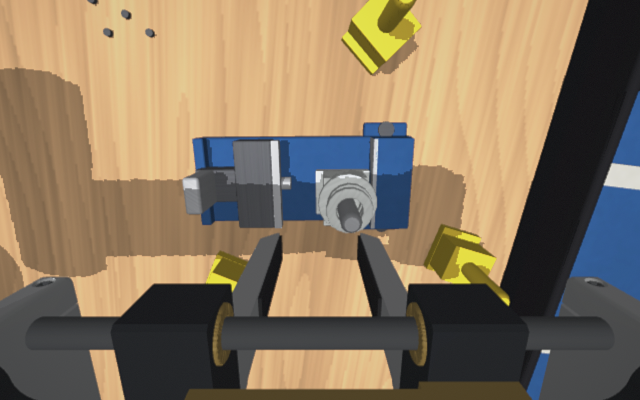

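Emit:
carry_out(delta_pos=[[26,0.5,0],[26,0.5,-30],[26,0.5,-60],[26,0.5,-84],[26,0.5,-84],[26,0.5,-84],[26,0.5,-84],[26,0.5,-84],[26,0.5,-84]], turn=[[0,0,0],[0,0,0],[0,0,0],[0,0,0],[0,0,0],[0,0,0],[0,0,0],[0,0,0],[0,0,0]], grip=[0,0,0,0,0,1,1,1,1], newtons=30)

```text
t: 27.52
tool_pos: [0.5686, 0.1618, 0.1118]
eef_rot: [0.529, -0.529, 0.469, -0.469]
wrist_force: [-2.6, -0.3, 4.2]
grip_width: 0.0175
```

Emit:
carry_out(delta_pos=[[0,0,0],[0,0,0],[0,0,0],[0,0,0]], turn=[[0,0,0],[0,0,0],[0,0,0],[0,0,0]], grip=[1,1,1,1], newtons=55)

```text
t: 28.02
tool_pos: [0.5687, 0.1618, 0.1118]
eef_rot: [0.529, -0.529, 0.469, -0.469]
wrist_force: [-3.4, -0.4, 5.5]
grip_width: 0.017
```

Gripped. Lift slowly.

Emit:
carry_out(delta_pos=[[0,0,10],[0,0,20],[0,0,40],[0,0,70],[0,0,110],[0,0,150],[0,0,180],[0,0,180]], turn=[[0,0,0],[0,0,0],[0,0,0],[0,0,0],[0,0,0],[0,0,0],[0,0,0],[0,0,0]], grip=[1,1,1,1,1,1,1,1])

```text
t: 29.02
tool_pos: [0.5701, 0.1619, 0.2951]
eef_rot: [0.531, -0.527, 0.467, -0.471]
wrist_force: [-0.5, -0.0, -5.8]
grip_width: 0.0172
```

```bash
python3 - <<'E'
from h import *
p,R,i=wmeas('w13.png')
save('side','s13.png',(240,60,420,200),4.4)
save('top','t13.png',(370,160,440,250),6)
E
```

```text
tcp [0.5701 0.1619 0.2951] t 29.025 w 0.017173642495397004 F [-0.5 -0.  -5.8]
tcp px [318.35288245 246.72186059]
```

View pics/s13.png

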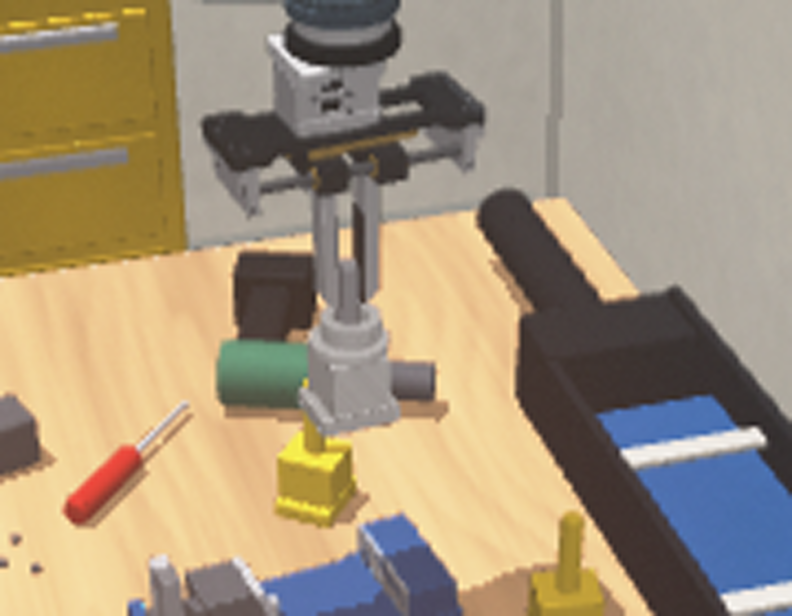

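View pics/t13.png

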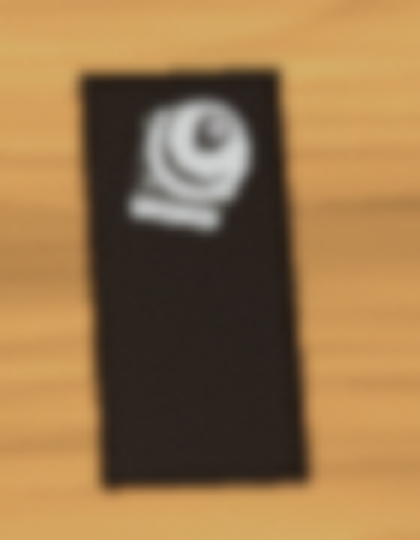

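View pics/w13.png

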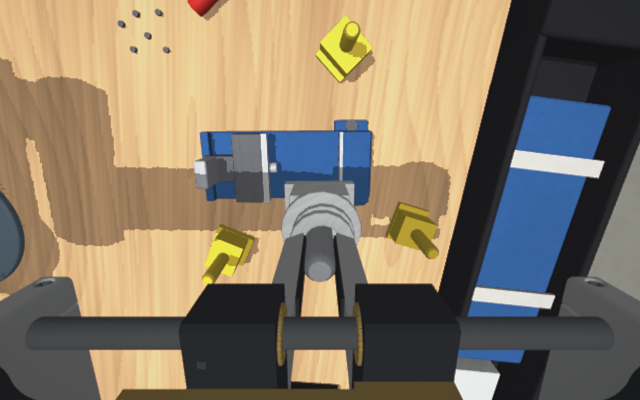

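```bash
python3 - <<'E'
from h import *
C=[ray('top',(370+u/6,160+v/6),.022)[:2] for u,v in [(82,77),(277,70),(308,478),(105,487)]]
print(np.round(C,4)); C=np.array(C); c=C.mean(0)
fx=(C[0]+C[1]-C[2]-C[3]); fx/=np.linalg.norm(fx); print('centre',c,'yaw',np.arctan2(fx[1],fx[0]),'target',c-.06*fx)
print([np.linalg.norm(C[k]-C[(k+1)%4]) for k in range(4)])
E
```

```text
[[ 0.6492 -0.2426]
 [ 0.6537 -0.3601]
 [ 0.4085 -0.3671]
 [ 0.4035 -0.2484]]
centre [ 0.52875623 -0.30452342] yaw 0.026177521287433097 target [ 0.46877679 -0.30609389]
[np.float64(0.11759803586274489), np.float64(0.24533868109643836), np.float64(0.11881965726942362), np.float64(0.24576984356605344)]
```

Emit:
carry_out(delta_pos=[[-10,-45,0],[-20,-95,0],[-31,-145,0],[-42,-195,0],[-53,-245,0],[-64,-295,0],[-75,-345,0],[-86,-395,0],[-96,-440,0],[-101,-468,0]], turn=[[0,0,0],[0,0,-0.01],[0,0,-0.02],[0,0,-0.03],[0,0,-0.04],[0,0,-0.05],[0,0,-0.06],[0,0,-0.07],[0,0,-0.08],[0,0,-0.09]], grip=[1,1,1,1,1,1,1,1,1,1])

```text
t: 30.42
tool_pos: [0.4659, -0.3076, 0.2884]
eef_rot: [-0.507, 0.507, -0.494, 0.491]
wrist_force: [-0.3, 0.2, -5.4]
grip_width: 0.0173
```

Emit:
carry_out(delta_pos=[[0,0,0],[0,0,-50],[0,0,-100],[0,0,-140],[0,0,-140],[0,0,-140]], turn=[[0,0,0],[0,0,0],[0,0,0],[0,0,0],[0,0,0],[0,0,0]], grip=[1,1,1,1,1,1])

```text
t: 31.18
tool_pos: [0.4683, -0.3064, 0.1523]
eef_rot: [0.508, -0.508, 0.491, -0.493]
wrist_force: [-0.2, -1.0, -4.3]
grip_width: 0.0169
```

```bash
python3 - <<'E'
from h import *
p,R,i=wmeas('w14.png'); print(R.round(3).tolist())
save('side','s14.png',(290,190,440,350),3.7)
E
```

```text
tcp [ 0.4683 -0.3064  0.1523] t 31.175 w 0.016945439331674545 F [-0.2 -1.  -4.3]
tcp px [318.37631685 246.75623906]
[[0.032, 0.002, 0.999], [-0.999, -0.001, 0.032], [0.001, -1.0, 0.001]]
```

View pics/s14.png

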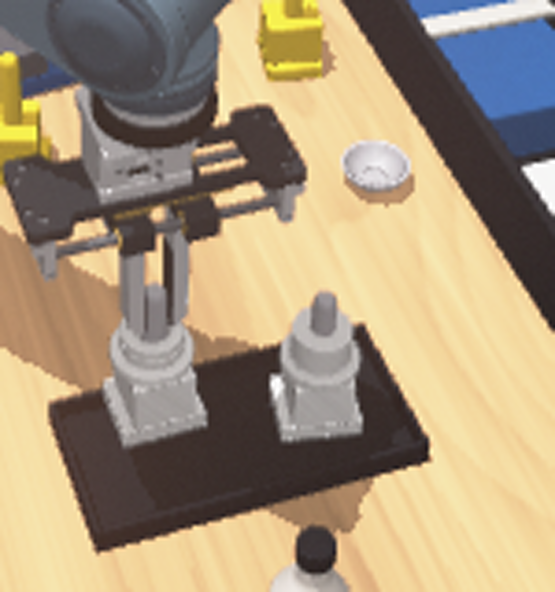

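View pics/w14.png

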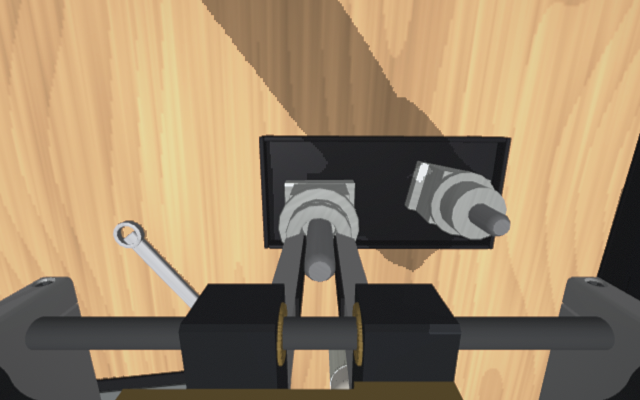

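Emit:
carry_out(delta_pos=[[0,0,-20],[0,0,-40],[0,0,-50],[0,0,-53],[0,0,-53],[0,0,-53]], turn=[[0,0,0],[0,0,0],[0,0,0],[0,0,0],[0,0,0],[0,0,0]], grip=[1,1,1,1,1,1])

```text
t: 32.02
tool_pos: [0.468, -0.3067, 0.0989]
eef_rot: [-0.508, 0.508, -0.492, 0.493]
wrist_force: [0.6, 0.3, -5.2]
grip_width: 0.017
```

Emit:
carry_out(delta_pos=[[0,0,-1],[0,0,-2],[0,0,-2.5],[0,0,-2.5]], turn=[[0,0,0],[0,0,0],[0,0,0],[0,0,0]], grip=[1,1,1,1])

```text
t: 32.52
tool_pos: [0.4679, -0.3067, 0.0969]
eef_rot: [-0.508, 0.508, -0.492, 0.493]
wrist_force: [-2.4, 2.0, 5.0]
grip_width: 0.0169
```

Contact with the floor (the vertical force went from -5 to +5 N). I'll release and rise.

Emit:
carry_out(delta_pos=[[0,0,0],[0,0,0],[0,0,0],[0,0,0],[0,0,0],[0,0,20],[0,0,60],[0,0,110],[0,40,150],[0,90,150]], turn=[[0,0,0],[0,0,0],[0,0,0],[0,0,0],[0,0,0],[0,0,0],[0,0,0],[0,0,0],[0,0,0],[0,0,0.05]], grip=[0.3,0.3,0.3,0.3,0.1,0.1,0.1,0.1,0.1,0])

```text
t: 33.78
tool_pos: [0.4691, -0.2171, 0.2498]
eef_rot: [0.52, -0.519, 0.477, -0.482]
wrist_force: [0.1, 0.6, 0.2]
grip_width: 0.0463
```

```bash
python3 - <<'E'
from h import *
p,R,i=wmeas('w15.png')
save('side','s15.png',(290,190,440,350),3.7)
E
```

```text
tcp [ 0.4691 -0.2171  0.2498] t 33.775 w 0.04628796750951225 F [0.1 0.6 0.2]
tcp px [318.39669279 246.70452637]
```

View pics/s15.png

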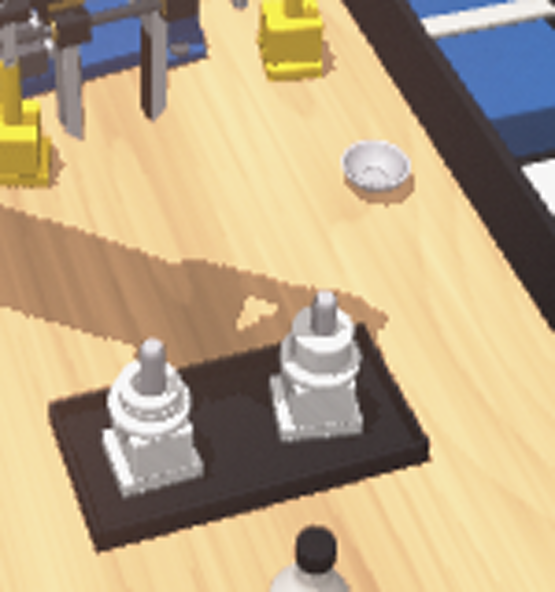

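Emit:
carry_out(delta_pos=[[-10,60,0],[-20,120,0],[-30,180,0],[-40,240,0],[-46,300,0],[-46,360,0],[-46,372,-40],[-46,372,-90],[-46,372,-90],[-46,372,-90]], turn=[[0,0,0],[0,0,0],[0,0,0],[0,0,0.02],[0,0,0.04],[0,0,0.04],[0,0,0.04],[0,0,0.04],[0,0,0.04],[0,0,0.04]], grip=[0,0,-0.2,-0.2,-0.2,-0.2,-0.2,-0.2,-0.2,-0.2])

```text
t: 35.12
tool_pos: [0.4227, 0.1554, 0.157]
eef_rot: [0.53, -0.529, 0.469, -0.47]
wrist_force: [-0.2, 0.7, 0.2]
grip_width: 0.0561
```

```bash
python3 - <<'E'
from h import *
p,R,i=wmeas('w16.png'); print(proj('wrist',[.4235,.155,.095],i))
E
```

```text
tcp [0.4227 0.1554 0.157 ] t 35.125 w 0.05608974867871528 F [-0.2  0.7  0.2]
tcp px [318.36260355 246.68698065]
[319.38174652 217.06091078]
```

View pics/w16.png

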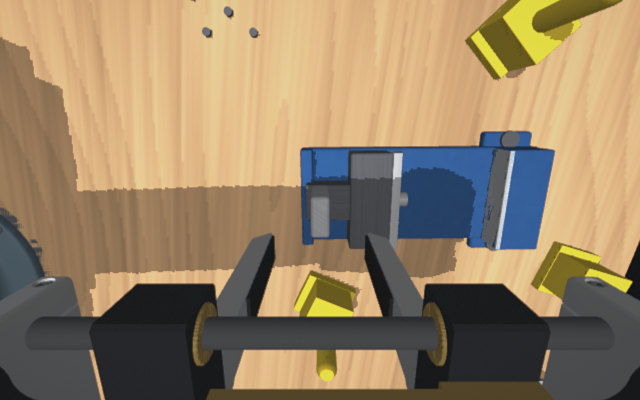

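The handle top is at (320,217), as predicted. I'll lower and grip it.

Emit:
carry_out(delta_pos=[[1,0,-40],[1,0,-75],[1,0,-92],[1,0,-92],[1,0,-92],[1,0,-92],[1,0,-92],[1,0,-92],[1,0,-92],[1,0,-92]], turn=[[0,0,0],[0,0,0],[0,0,0],[0,0,0],[0,0,0],[0,0,0],[0,0,0],[0,0,0],[0,0,0],[0,0,0]], grip=[-0.2,-0.2,-0.2,-0.2,1,1,1,1,1,1], newtons=40)

```text
t: 36.42
tool_pos: [0.423, 0.1559, 0.0636]
eef_rot: [0.53, -0.529, 0.468, -0.469]
wrist_force: [2.7, 1.1, -1.2]
grip_width: 0.0158
```

Emit:
carry_out(delta_pos=[[7,0.8,0],[14,1.7,0],[21,2.5,0],[28,3.4,0],[35,4.2,0],[41,4.9,0],[45,5.4,0],[45,5.4,0],[45,5.4,0]], turn=[[0,0,0],[0,0,0],[0,0,0],[0,0,0],[0,0,0],[0,0,0],[0,0,0],[0,0,0],[0,0,0]], grip=[1,1,1,1,1,1,1,1,1])

```text
t: 37.55
tool_pos: [0.4674, 0.1615, 0.0637]
eef_rot: [0.529, -0.529, 0.469, -0.469]
wrist_force: [-2.0, 1.8, 3.9]
grip_width: 0.0157
```

Emit:
carry_out(delta_pos=[[1,0,0],[2,0,0],[2,0,0],[2,0,0]], turn=[[0,0,0],[0,0,0],[0,0,0],[0,0,0]], grip=[1,1,1,1])

```text
t: 38.05
tool_pos: [0.4676, 0.1616, 0.0636]
eef_rot: [-0.528, 0.53, -0.47, 0.468]
wrist_force: [-11.0, 2.1, 12.5]
grip_width: 0.0156
```

Emit:
carry_out(delta_pos=[[-1,0,0],[-1,0,0],[-1,0,0],[-1,0,0],[-1,0,0],[-1,0,50],[-1,0,100],[-1,0,150],[-1,0,180],[-1,0,180]], turn=[[0,0,0],[0,0,0],[0,0,0],[0,0,0],[0,0,0],[0,0,0],[0,0,0],[0,0,0],[0,0,0],[0,0,0]], grip=[0,0,0,0,0,0,0,0,0,0])

```text
t: 39.3
tool_pos: [0.47, 0.1613, 0.2461]
eef_rot: [0.531, -0.528, 0.467, -0.47]
wrist_force: [0.2, -0.5, -0.3]
grip_width: 0.0471
```

```bash
python3 - <<'E'
from h import *
p,R,i=wmeas('w17.png'); print(proj('wrist',[.467,.160,.095],i))
save('side','s17.png')
E
```

```text
tcp [0.47   0.1613 0.2461] t 39.3 w 0.04712346706500729 F [ 0.2 -0.5 -0.3]
tcp px [318.37729934 246.73649136]
[315.16046164 192.49471629]
```

View pics/w17.png

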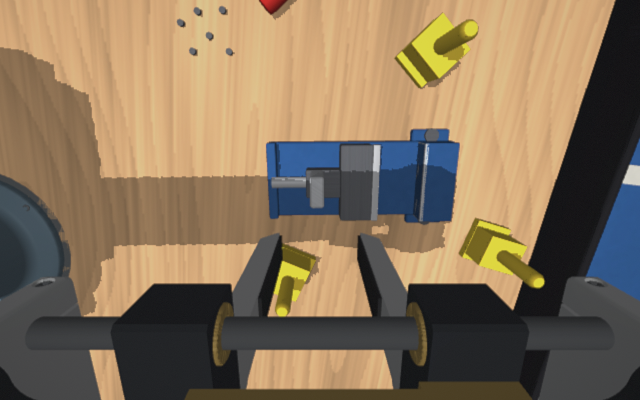

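View pics/s17.png

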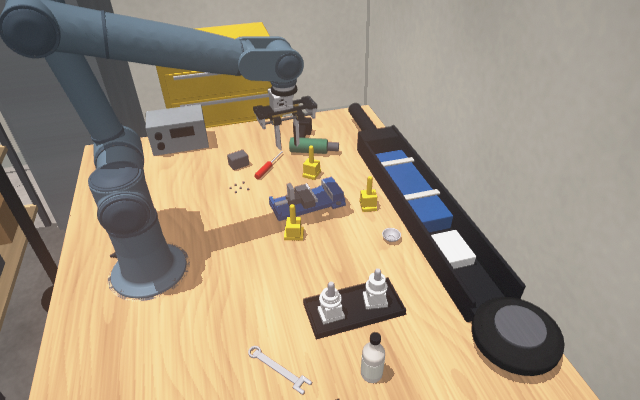

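The jaw is closed, with its handle at (317,190) as at the start. The loaded part stands in the tray at (331,305), and no rings are left on the bench. I'll hand in.

```bash
python3 - <<'E'
from h import *
print(manip.hand_in())
E
```

```text
the job is handed in; nothing more can be done
None
```

The job is done and handed in after about 39 s of the 210 s allowed; hand-in gives no verdict.

**What was done:** One wide and two narrow rings were present. I put the wide one on the axle first and the two narrow ones on top. Then I opened the jaw by 44 mm to its stop and lifted the part by its bare axle. I stood it in the free half of the tray and pushed the jaw closed against its stop.

**Last checks:**
- **Part:** In the side picture it stands flat in the tray next to the earlier unit, with the wide ring below the narrow ones. The wrist force showed contact with the tray floor before I released.
- **Jaw:** The handle is back within about 1 mm of where it started. The jaw reached its stop: the push force rose to 11 N with almost no further movement.
- **Bystanders:** The earlier unit, the tools, the dish, the bottle and the yellow look-alikes look unmoved by eye; I did not measure them.
- **Gripper:** It is about 10 cm or more clear of everything.

**Disagreements:** The side camera put the axle top about 5 mm off from the wrist camera. I used the wrist camera, and all rings went on without resistance. The network's ring detections on the finished stack were weak and scattered, so I judged the stack from the pictures.

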